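Clear the UV lamp chest

TASK

The decontamination run is over: switch the chest's lamp off at the locking toggle (lift the red collar, flip the lever over to the green side and let the collar lock again) before opening anything. Then swing the chest's lid over past its balance point so that it stays open by itself, and move every slide box that is in the chest into the clear tote, each lying flat on the tote's floor with its ridge up. Leave the lid open and the lamp off, and do not disturb the carton, bottle and beaker.

Things in the scene. Friction and masses are not known exactly. Their poses are not given: they have to be found in the camera images.
- toggle (a joint): Lever of the lamp switch, hinged along the switch's y axis on top of its box. 0 rad = lamp ON, leaning 0.5 rad from vertical to the switch's -x (robot's side, red dot); 1.0 = OFF, leaning 0.5 rad to +x (far side, green dot). Stays where left. At both ends a steel gate (42 mm high over the hinge) locks it, with 0.06 rad of play, unless the collar is raised 11 mm or more; then it swings freely.
- collar (a joint): Red locking collar on the lever, sliding along the lever away from the hinge: 0 m = down (locks the lever), 0.016 = fully raised. A spring pulls it down (3 N at 0, 5.4 N fully raised). When released at either end of the swing it drops and locks; released midway it rests on the gate.
- collar_grip (a point): Centre of the collar's red grip block: 22 mm in the swing direction, 24 mm across (along the switch's y axis, the way to pinch it), 34 mm along the lever; 59 mm from the hinge when down. Its axes are parallel to the switch's at toggle 0 and turn with the lever. A bare rod end with a 14 mm ball sticks out to 103 mm from the hinge.
- switch: Lamp switch: light-grey box 100 (x) x 60 (y) x 50 (z) mm fixed to the bench, with a lever-lock toggle on top. Origin: centre of its underside; x runs in the swing direction (ON to OFF), z up. The hinge of the lever is 50 mm above the origin.
- chest: White lamp chest, fixed to the bench: an open shallow box 136 (x) x 346 (y) x 42 (z) mm, walls and floor 8 mm, the lower half of a clamshell; the boxes stand up out of it into the lid. Origin: centre of its underside; x points away from the robot to the hinge side, y along the long side.
- lid (a joint): Angle of the chest's blue-framed lid with an amber window (upper half of the clamshell, 136 x 346 x 34 mm, 0.3 kg), hinged along the far (+x) rim. 0 = shut, 1.57 = upright, 1.85 = leaning back on its stop. No catch: left below about 1.2 rad it falls shut, beyond that it falls back and stays open.
- lid_handle (a point): Middle of the steel bar handle (12 mm round bar, 120 mm long along the chest's y axis, between two posts) 32 mm above the lid's top, 26 mm from the lid's front edge; with the lid shut 108 mm above the bench. It can be pinched from above by fingers closing along the chest's x axis, and turns freely between them.
- lid_hinge (a point): Point on the lid's hinge line, middle of the chest's far rim, 42 mm above the bench; the handle bar is 128 mm from it.
- tote: Shallow clear tote, fixed: 220 (x) x 195 (y) x 38 (z) mm, walls and floor 5 mm, so there is room on its floor for six slide boxes (two along x, three along y). Origin: centre of its underside; z up.
- slidebox_1: Violet slide box 90 (x) x 46 (y) x 25 (z) mm, on top a white grip ridge along x: 60 long, 14 wide (y), 28 high (53 mm overall). 0.08-0.17 kg. Origin: centre of underside; z up through the ridge. Starts on the chest's floor in a row along the chest's y, about 64 mm apart, ridges along the chest's x: open the fingers only 35-45 mm between neighbours. May be absent (None); 3 to 5 present.
- slidebox_2: Violet slide box 90 (x) x 46 (y) x 25 (z) mm, on top a white grip ridge along x: 60 long, 14 wide (y), 28 high (53 mm overall). 0.08-0.17 kg. Origin: centre of underside; z up through the ridge. Starts on the chest's floor in a row along the chest's y, about 64 mm apart, ridges along the chest's x: open the fingers only 35-45 mm between neighbours. May be absent (None); 3 to 5 present.
- slidebox_3: Violet slide box 90 (x) x 46 (y) x 25 (z) mm, on top a white grip ridge along x: 60 long, 14 wide (y), 28 high (53 mm overall). 0.08-0.17 kg. Origin: centre of underside; z up through the ridge. Starts on the chest's floor in a row along the chest's y, about 64 mm apart, ridges along the chest's x: open the fingers only 35-45 mm between neighbours. May be absent (None); 3 to 5 present.
- slidebox_4: Violet slide box 90 (x) x 46 (y) x 25 (z) mm, on top a white grip ridge along x: 60 long, 14 wide (y), 28 high (53 mm overall). 0.08-0.17 kg. Origin: centre of underside; z up through the ridge. Starts on the chest's floor in a row along the chest's y, about 64 mm apart, ridges along the chest's x: open the fingers only 35-45 mm between neighbours. May be absent (None); 3 to 5 present.
- slidebox_5: Violet slide box 90 (x) x 46 (y) x 25 (z) mm, on top a white grip ridge along x: 60 long, 14 wide (y), 28 high (53 mm overall). 0.08-0.17 kg. Origin: centre of underside; z up through the ridge. Starts on the chest's floor in a row along the chest's y, about 64 mm apart, ridges along the chest's x: open the fingers only 35-45 mm between neighbours. May be absent (None); 3 to 5 present.
- kit_carton: Bystander: purple carton 90 x 130 x 75 mm, origin centre of underside. Leave alone.
- reagent_bottle: Bystander: glass bottle with blue cap, 66 mm across, 130 mm high, origin centre of underside. Leave alone.
- beaker: Bystander: glass beaker, 70 mm across, 90 mm high, origin centre of underside. Leave alone.

How it is judged:
By the outcome, as a careful person would: the job done as asked, in the order asked, and still so for the second after the job is handed in, with the robot touching nothing.
Of slidebox_1, slidebox_2, slidebox_3, slidebox_4, slidebox_5 only 3 to 5 are there at a start; the rules pass over those that are not, and their reading is None.
At some moment in a run one of slidebox_1, slidebox_2, slidebox_3, slidebox_4, slidebox_5 may be knocked a few centimetres aside while the robot is not near it.
Once in a run the grip may slacken for a moment while it holds something.
It also fails if it takes over 210 s, if anything falls off the work surface, if the arm or the gripper's body presses on something with over 40 N, if the wrist force passes 120 N, or if a joint passes its speed limit or range.

ROBOT

A 6-joint arm with a two-finger parallel gripper is mounted at the origin on the work surface. World frame = base frame: x ahead of the robot, y to its left, z up, the work surface at z = 0. Lengths are in m, angles in rad, forces in N, time in s.
With the tool pointing down it reaches from about 0.225 to 0.875 m from the base axis. Payload 3.4 kg.
Tool frame: the origin (TCP) lies midway between the tips of the shut fingers; the grasp point (between the pads) lies 19 mm behind it (manip.grasp_offset is the distance from the TCP to the grasp point, in m); x points along the fingers, y is the direction in which the jaws open and shut, and the axes are right-handed (so a half turn about x gives the same grasp; the last joint's range is limited). The gripper opens to 85 mm and grips with 20 to 120 N. Pads are 22 mm wide; open, the fingers measure 114 mm over their backs; the gripper's body (76 mm by 85 mm) begins 54 mm behind the grasp point. The pads swing forward as they close: fully open they stand 13 mm farther back than shut.
Start: joints at [-1.383, 0.276, 1.505, -0, 1.361, -0.121], TCP at [0.175, -0.548, 0.231] pointing down, gripper open.
Joint ranges: [-2.89, 2.89], [-0.75, 2.08], [0.22, 2.7], [-1.18, 4.32], [0.11, 2.71], [-2.7, 2.7]. Speed limits (rad/s): [2.57, 2.57, 3.14, 3.14, 3.14, 3.14].

INTERFACE

Orientations are given as a unit quaternion [w, x, y, z].
In Python, from rig import manip gives the robot as it stands.
- The arm moves only by the shell command python3 -m creep 'ROWS' [OPENING] [FORCE]. ROWS is a JSON object of lists of equal length, an entry for each row: "delta_pos": the shift along the tool's x, y, z in cm, a list of three; "dr": the turn, a rotation vector about the tool's x, y, z in rad, a list of three. In form: {"delta_pos": [[dx, dy, dz], ...], "dr": [[rx, ry, rz], ...]}. A call has 1 to 10 rows; each row is the pose to reach, as a shift and turn from the pose commanded when the call began, along the tool's axes at that moment; what a row does not reach only later rows make up. A row lasts 1/10 s, in which the tool goes at most 50 mm and 8.59 degrees, less where a joint would pass 70% of its speed; a pose out of reach is approached as far as the arm can. A call with a gripper value outside its range is refused whole. OPENING is the opening, from -1 (shut) to 1 (fully open), set as the call begins (- or left out, the last holds). The fingers move at their own pace and stop on an object; FORCE is the grip in N (left out, the last holds). Time passes only in rows, so rows that repeat a pose let the fingers close. It gives the time, the measured TCP pose, the force and the opening at its end, in the units of the state.
- manip.get_state(): the state, without advancing time (a new reading comes with each control period).
- manip.get_image(name): name is "scene" or "top" or "wrist"; returns a dict with "pixels" (384x512x3 uint8, blue, green, red), "depth" (384x512 float32, m along the optical axis (not along the pixel's ray), 0 where there is no reading), "intrinsics" (3x3 intrinsics, pixels), "k1" (the pictures are not rectified: a ray, as slopes to the right and down, at radius r is drawn at 1 + k1 r^2 times it, then the intrinsics apply), "rvec" (rotation vector, rad) and "tvec" (3), from world to camera coordinates, as OpenCV has them. Camera axes: x right, y down, z forward; pixel columns grow to the right and rows downward; lengths in m; the calibration is good to about 2 mm. A picture is of the moment at which its call begins.
- manip.sign_off(): hands the job in, once; it reports no verdict.
The state is a dict: "clock": time; "qpos": joint angles; "qd": joint speeds; "effort": joint torques, N m; "position": TCP position; "ee_rot": TCP orientation; "contact_force": force on the tool from outside, world axes, zero at the start; "moment": the same for the moment, N m; "width": finger opening in m.
Only numpy, scipy, OpenCV 4.12 (cv2) and the standard library are available. Lean on these libraries where they do the work, as an engineer would, in place of code of your own. Each camera call takes 0.05 s, during which the arm holds its last target. There are 200 camera calls.

## Working session

There is one attempt and no reset: what is moved stays moved. The work goes in short steps, Python scripts to look and compute and a shell command to move; the robot and the scene stay as the last step left them, time stands still between calls to the robot, and variables do not carry over. Pictures are saved under pics/ and viewed, about 12 in all and at most 16, crops included, and the job is handed in when it is done.

```bash
ls; mkdir -p pics; cat > h.py <<'E'
import numpy as np, cv2, sys
from rig import manip
from scipy.spatial.transform import Rotation as R
def shot(n,f=None):
    d=manip.get_image(n)
    if f: cv2.imwrite('pics/'+f,d['pixels'])
    np.savez('pics/last_'+n+'.npz',**{k:np.asarray(v) for k,v in d.items()})
    return d
def load(n): return dict(np.load('pics/last_'+n+'.npz'))
def cloud(d):
    K=d['intrinsics'];h,w=d['depth'].shape
    k=float(d['k1'])
    u,v=np.meshgrid(np.arange(w),np.arange(h))
    xd=(u-K[0,2])/K[0,0]; yd=(v-K[1,2])/K[1,1]
    x,y=xd.copy(),yd.copy()
    for _ in range(10):
        s=1+k*(x*x+y*y); x=xd/s;y=yd/s
    z=d['depth']; P=np.stack([x*z,y*z,z],-1)
    Rm=cv2.Rodrigues(np.asarray(d['rvec'],float))[0]
    return (P-np.asarray(d['tvec']).ravel())@Rm
def tool():
    s=manip.get_state(); q=np.array(s['ee_rot']); return np.array(s['position']),R.from_quat(q[[1,2,3,0]])
def go(p,M=None):
    "print delta (cm, tool axes) and rotvec to world TCP p, and tool matrix M"
    P,r=tool(); d=r.inv().apply(np.array(p)-P)*100
    rv=np.zeros(3) if M is None else (r.inv()*R.from_matrix(M)).as_rotvec()
    print('delta cm',d.round(2),'dr',rv.round(3),'ang',np.degrees(np.linalg.norm(rv)).round(1))
def st():
    s=manip.get_state(); P,r=tool()
    print('t',s['clock'],'P',P.round(4),'F',np.round(s['contact_force'],1),'w',s['width']);print(r.as_matrix().round(3))
E
python3 - <<'E'
from h import *
a=shot('scene','s0.png');b=shot('top','t0.png')
st(); print(a['pixels'].shape, (a['depth']>0).mean(),(b['depth']>0).mean(), manip.grasp_offset)
for d in(a,b): 
    c=cloud(d); print(c[300,256],c[192,256])
E
```

```text
pics
t 0.1 P [ 0.1746 -0.5473  0.2305] F [ 0.  -0.3 -0.1] w 0.08512301594010196
[[-0.     0.304 -0.953]
 [ 0.002 -0.953 -0.304]
 [-1.    -0.002 -0.   ]]
(384, 512, 3) 0.9959055582682291 0.9959055582682291 0.0187
[8.12153746e-01 2.09363393e-01 4.84487624e-04] [ 0.5552211  -0.07963361 -0.00333211]
[ 0.3290317   0.01313975 -0.00273668] [6.19849813e-01 1.04149290e-02 2.99810155e-05]
```

View pics/s0.png

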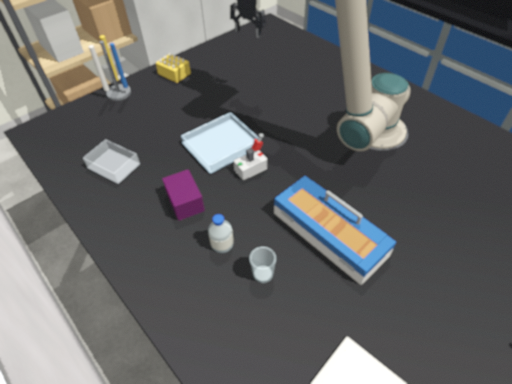

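View pics/t0.png

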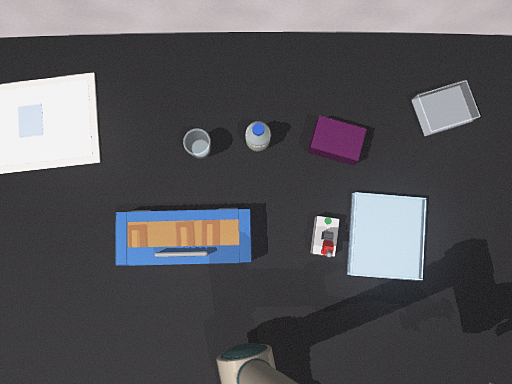

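The top view shows the chest at (184,238), the switch at (325,236) with its red collar toward the robot at (328,248), and the large tote at (387,237). The bystanders are on the far side. The small grey box at (446,108) is not the tote.

```bash
python3 - <<'E'
from h import *
d=load('top'); c=cloud(d); p=d['pixels'].astype(int)
def rect(mask,n):
    q=c[mask]; r=cv2.minAreaRect(q[:,:2].astype(np.float32)); print(n,len(q),'c',np.round(r[0],4),'size',np.round(r[1],4),'ang',round(r[2],2),'z',np.percentile(q[:,2],[5,50,95]).round(4))
def box(u0,u1,v0,v1):
    m=np.zeros(p.shape[:2],bool); m[v0:v1,u0:u1]=1; return m
z=c[...,2]
b,g,r=p[...,0],p[...,1],p[...,2]
rect(box(105,265,200,275)&(z>.06)&(z<.085),'lid')
rect(box(105,265,200,275)&(z>.095),'handle')
rect(box(300,345,205,265)&(z>.04)&(z<.056),'swbox')
rect(box(300,345,205,265)&(z>.07),'swlever')
m=box(300,345,205,270)&(r>150)&(g<80); rect(m,'red'); print(c[m].mean(0))
m=box(300,345,205,270)&(g>120)&(r<90); print('green',c[m].mean(0))
rect(box(340,435,185,285)&(z>.03)&(z<.05),'tote rim')
rect(box(340,435,185,285)&(z>.003)&(z<.05),'tote all')
for n,bx in dict(beaker=(180,215,125,162),bottle=(242,275,118,155),carton=(303,375,110,168)).items(): rect(box(*bx)&(z>.02),n)
for n,(u0,u1,v0,v1) in dict(chest=(105,265,200,275),sw=(300,350,205,270)).items():
    cv2.imwrite(f'pics/{n}.png',cv2.resize(d['pixels'][v0:v1,u0:u1],None,fx=5 if n=='chest' else 8,fy=5 if n=='chest' else 8,interpolation=cv2.INTER_CUBIC))
E
```

```text
lid 7016 c [0.4992 0.2002] size [0.1375 0.3472] ang 1.01 z [0.0717 0.0758 0.0799]
handle 301 c [0.4628 0.141 ] size [0.0201 0.2418] ang 5.55 z [0.1092 0.1139 1.2755]
swbox 636 c [ 0.4991 -0.1699] size [0.0614 0.1002] ang 81.22 z [0.0455 0.0499 0.0541]
swlever 262 c [ 0.4956 -0.0824] size [0.1992 0.064 ] ang 78.26 z [0.0891 0.1089 0.1403]
red 53 c [ 0.4777 -0.0767] size [0.1959 0.0213] ang 79.82 z [0.0524 0.1175 0.1239]
[ 0.46475297 -0.15692118  0.12863052]
green [ 0.5379133  -0.17531777  0.05272526]
tote rim 702 c [ 0.4965 -0.3391] size [0.1964 0.222 ] ang 85.06 z [0.0313 0.037  0.0413]
tote all 5363 c [ 0.5019 -0.3472] size [0.2635 0.2707] ang 88.83 z [0.0033 0.0062 0.0379]
beaker 407 c [0.6374 0.0885] size [0.3268 0.0677] ang 35.32 z [0.0258 0.0714 0.0923]
bottle 606 c [ 0.6416 -0.0018] size [0.3108 0.066 ] ang 3.53 z [0.0379 0.092  0.1315]
carton 1898 c [ 0.6255 -0.1366] size [0.1439 0.3986] ang 61.56 z [0.0409 0.0744 0.0791]
```

View pics/sw.png

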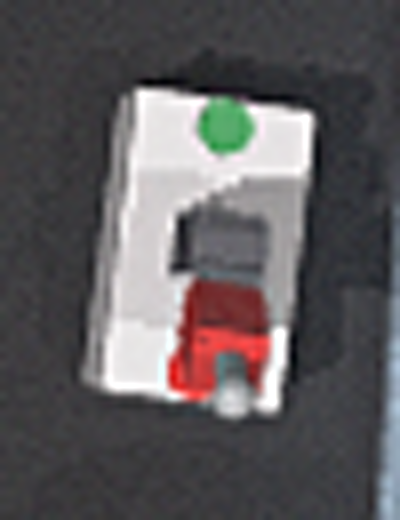

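Switch yaw is about -8.8° and the hinge is at (0.499,-0.170,0.05). I'll move to a pre-grasp along the lever and look from there.

```bash
cat >> h.py <<'E'
def frame(x,y):
    x=np.array(x,float);x/=np.linalg.norm(x);y=np.array(y,float);y-=x*(x@y);y/=np.linalg.norm(y);return np.stack([x,y,np.cross(x,y)],1)
SW=dict(h=np.array([.4991,-.1699,.05]),yaw=np.radians(-8.8))
def swpose(th,r):
    a=th-.5; Z=R.from_euler('z',SW['yaw']); u=Z.apply([np.sin(a),0,np.cos(a)]); y=Z.apply([0,-1,0])
    return SW['h']+u*(r-.019), frame(-u,y)
E
python3 - <<'E'
from h import *
p,M=swpose(0,.059+.09); print(p); go(p,M)
P,_=tool(); go(P+[0,0,.05])
E
```

```text
[ 0.43750835 -0.16036511  0.16408573]
delta cm [  6.7  -28.87 -36.8 ] dr [0.452 0.491 0.117] ang 38.8
delta cm [-5.   -0.01 -0.  ] dr [0. 0. 0.] ang 0.0
```

```bash
python3 -m creep '{"delta_pos":[[-2,-4,-5],[-2,-8,-10],[0,-11,-14],[2,-15,-19],[4,-19,-24],[5.5,-23,-29],[6.2,-26,-33],[6.7,-28.87,-36.8],[6.7,-28.87,-36.8],[6.7,-28.87,-36.8]],"dr":[[0.045,0.049,0.012],[0.1,0.1,0.025],[0.15,0.16,0.04],[0.2,0.22,0.05],[0.25,0.27,0.065],[0.32,0.35,0.08],[0.38,0.41,0.1],[0.452,0.491,0.117],[0.452,0.491,0.117],[0.452,0.491,0.117]]}' 0.1 40; python3 - <<'E'
from h import *
st(); p,M=swpose(0,.059+.09); go(p,M)
a=shot('wrist','w1.png')
E
```

```text
clock: 1.1
position: [0.4367, -0.1573, 0.163]
ee_rot: [-0.039, 0.857, -0.065, -0.509]
contact_force: [-0.3, -1.1, -0.2]
width: 0.0469
t 1.1 P [ 0.4367 -0.1573  0.163 ] F [-0.3 -1.1 -0.2] w 0.0468848192968706
[[ 0.473 -0.152 -0.868]
 [-0.072 -0.988  0.133]
 [-0.878 -0.    -0.478]]
delta cm [-0.03  0.29 -0.17] dr [0.001 0.001 0.001] ang 0.1
```

View pics/w1.png

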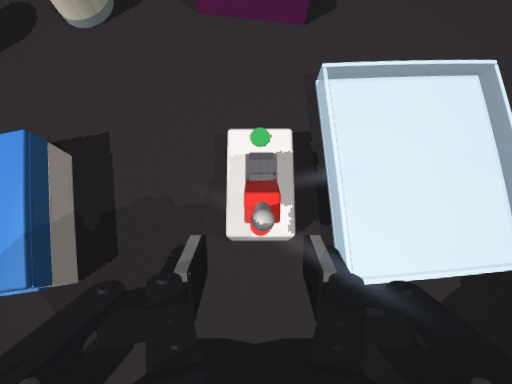

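The wrist view shows the collar and rod ball at (262,210), nearly centred between the fingers at (190) and (320). The lever is in line with the tool axis. I'll check with depth.

```bash
python3 - <<'E'
from h import *
a=shot('wrist'); c=cloud(a); p=a['pixels'].astype(int); P,r=tool()
z=c[...,2]
sel=np.zeros(z.shape,bool); sel[120:250,220:300]=1
m=sel&(p[...,2]>120)&(p[...,1]<60)&(z>.06)
q=r.inv().apply(c[m]-P); print('red in tool', np.percentile(q,[2,50,98],axis=0).round(4))
Z=R.from_euler('z',SW['yaw']); q=Z.inv().apply(c[m]-SW['h']);print('red in sw',np.percentile(q,[2,50,98],axis=0).round(4))
m=sel&(z>.044)&(z<.056); rr=cv2.minAreaRect(c[m][:,:2].astype(np.float32)); print(rr)
m=sel&(z>.125); print('ball',c[m].mean(0), SW['h']+Z.apply([-.479*.098,0,.878*.098]))
p,M=swpose(0,.061);go(p,M)
E
```

```text
red in tool [[ 0.0531 -0.0041 -0.0144]
 [ 0.0554  0.0093 -0.0133]
 [ 0.0828  0.0179  0.0044]]
red in sw [[-0.0418 -0.0135  0.0466]
 [-0.0249 -0.0049  0.0663]
 [-0.0114  0.0085  0.0719]]
((0.5003361701965332, -0.1721874475479126), (0.06016981229186058, 0.0989178717136383), 81.51969909667969)
ball [ 0.45366038 -0.16424322  0.15425364] [ 0.45271058 -0.16271854  0.136044  ]
delta cm [ 8.73  0.45 -0.13] dr [0.007 0.002 0.004] ang 0.5
```

```bash
sed -i 's/\[.4991,-.1699,.05\]/[.5000,-.1719,.05]/;s/radians(-8.8)/radians(-8.6)/' h.py; python3 - <<'E'
from h import *
st();p,M=swpose(0,.061);go(p,M)
E
```

```text
t 1.2 P [ 0.4375 -0.1562  0.163 ] F [ 0.1 -0.5 -0.1] w 0.04729045911280833
[[ 0.472 -0.145 -0.869]
 [-0.069 -0.989  0.128]
 [-0.879 -0.001 -0.477]]
delta cm [ 8.78  0.64 -0.23] dr [0.004 0.002 0.003] ang 0.3
```

```bash
python3 -m creep '{"delta_pos":[[1,0.3,0],[2,0.6,-0.2],[3,0.6,-0.2],[3,0.6,-0.2],[3,0.6,-0.2]],"dr":[[0,0,0],[0,0,0],[0,0,0],[0,0,0],[0,0,0]]}'; python3 - <<'E'
from h import *
st();p,M=swpose(0,.061);go(p,M)
E
```

```text
clock: 1.7
position: [0.4522, -0.1702, 0.1382]
ee_rot: [-0.039, 0.857, -0.067, -0.509]
contact_force: [-0.1, 0.5, -0.2]
width: 0.0469
t 1.7 P [ 0.4522 -0.1702  0.1382] F [-0.1  0.5 -0.2] w 0.04693612061309628
[[ 0.473 -0.155 -0.868]
 [-0.074 -0.988  0.135]
 [-0.878  0.001 -0.478]]
delta cm [ 5.81 -0.56  0.06] dr [-0.004  0.001 -0.003] ang 0.3
```

```bash
python3 -m creep '{"delta_pos":[[0,0,0],[0,0,0],[0,0,0],[0,0,0]],"dr":[[0,0,0],[0,0,0],[0,0,0],[0,0,0]]}'; python3 - <<'E'
from h import *
st();p,M=swpose(0,.061);go(p,M)
a=shot('wrist'); c=cloud(a); p=a['pixels'].astype(int); P,r=tool(); print(P)
z=c[...,2]
m=(p[...,2]>120)&(p[...,1]<60)&(z>.06); m[:, :200]=0; m[:,320:]=0
q=r.inv().apply(c[m]-P); print('red in tool', np.percentile(q,[2,50,98],axis=0).round(4))
u,v=np.nonzero(m)[::-1]; print('px',u.min(),u.max(),v.min(),v.max())
E
```

```text
clock: 2.1
position: [0.4526, -0.1694, 0.1392]
ee_rot: [-0.038, 0.858, -0.066, -0.508]
contact_force: [0.1, 0.5, -0.3]
width: 0.0471
t 2.1 P [ 0.4526 -0.1694  0.1392] F [ 0.1  0.5 -0.3] w 0.04709365268425612
[[ 0.474 -0.153 -0.867]
 [-0.075 -0.988  0.133]
 [-0.877  0.002 -0.48 ]]
delta cm [ 5.89 -0.48  0.14] dr [-0.002 -0.001 -0.003] ang 0.2
[ 0.45265659 -0.16933938  0.13919588]
red in tool [[ 0.0242 -0.015  -0.0108]
 [ 0.0274 -0.0054 -0.01  ]
 [ 0.0528  0.0065  0.0083]]
px 226 266 198 246
```

```bash
python3 -m creep '{"delta_pos":[[0,-0.25,0],[1,-0.45,0.1],[2,-0.45,0.1],[3,-0.45,0.1],[4,-0.45,0.1],[5,-0.45,0.1],[5.9,-0.45,0.1],[5.9,-0.45,0.1],[5.9,-0.45,0.1]],"dr":[[0,0,0],[0,0,0],[0,0,0],[0,0,0],[0,0,0],[0,0,0],[0,0,0],[0,0,0],[0,0,0]]}'; python3 - <<'E'
from h import *
st();p,M=swpose(0,.061);go(p,M);shot('wrist','w2.png')
E
```

```text
clock: 3.05
position: [0.4804, -0.1691, 0.0862]
ee_rot: [-0.039, 0.857, -0.066, -0.509]
contact_force: [-0.7, -0.0, -0.1]
width: 0.0469
t 3.05 P [ 0.4804 -0.1691  0.0862] F [-0.7 -0.  -0.1] w 0.04690107044209811
[[ 0.473 -0.153 -0.868]
 [-0.074 -0.988  0.133]
 [-0.878  0.001 -0.479]]
delta cm [-0.08 -0.01 -0.  ] dr [-0.002  0.001 -0.002] ang 0.2
```

View pics/w2.png

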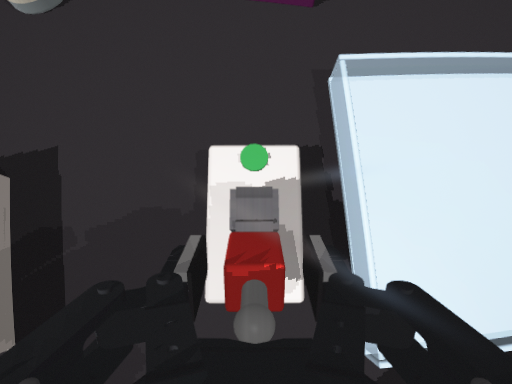

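The collar at (255,270) sits centred between the pads at (190) and (320). I'll close and lift.

```bash
python3 -m creep '{"delta_pos":[[0,0,0],[0,0,0],[0,0,0],[0,0,0],[0,0,0],[0,0,0],[0,0,0]],"dr":[[0,0,0],[0,0,0],[0,0,0],[0,0,0],[0,0,0],[0,0,0],[0,0,0]]}' -1 60; python3 -m creep '{"delta_pos":[[-0.4,0,0],[-0.8,0,0],[-1.2,0,0],[-1.45,0,0],[-1.45,0,0],[-1.45,0,0]],"dr":[[0,0,0],[0,0,0],[0,0,0],[0,0,0],[0,0,0],[0,0,0]]}'; python3 - <<'E'
from h import *
st()
for th in np.arange(.1,1.06,.1):
    P0,M0=swpose(0,.061+.0145);p,M=swpose(th,.061+.0145);print(th.round(2),(M0.T@(p-P0)*100).round(2),R.from_matrix(M0.T@M).as_rotvec().round(3))
E
```

```text
clock: 3.8
position: [0.4805, -0.1689, 0.0872]
ee_rot: [-0.038, 0.858, -0.066, -0.508]
contact_force: [-2.0, 2.6, 7.2]
width: 0.0231
clock: 4.4
position: [0.4737, -0.1679, 0.0996]
ee_rot: [-0.039, 0.858, -0.066, -0.509]
contact_force: [5.5, 3.4, -3.0]
width: 0.0233
t 4.4 P [ 0.4737 -0.1679  0.0996] F [ 5.5  3.4 -3. ] w 0.023261107038940868
[[ 0.474 -0.153 -0.867]
 [-0.074 -0.988  0.134]
 [-0.877  0.001 -0.48 ]]
0.1 [ 0.03  0.   -0.56] [ 0.  -0.1 -0. ]
0.2 [ 0.11  0.   -1.12] [ 0.  -0.2  0. ]
0.3 [ 0.25  0.   -1.67] [-0.  -0.3  0. ]
0.4 [ 0.45 -0.   -2.2 ] [-0.  -0.4 -0. ]
0.5 [ 0.69  0.   -2.71] [ 0.  -0.5  0. ]
0.6 [ 0.99  0.   -3.19] [-0.  -0.6  0. ]
0.7 [ 1.33 -0.   -3.64] [-0.  -0.7  0. ]
0.8 [ 1.71  0.   -4.05] [ 0.  -0.8  0. ]
0.9 [ 2.14  0.   -4.43] [ 0.  -0.9  0. ]
1.0 [ 2.6   0.   -4.75] [ 0. -1.  0.]
```

```bash
python3 -m creep '{"delta_pos":[[0.03,0,-0.56],[0.11,0,-1.12],[0.25,0,-1.67],[0.45,0,-2.2],[0.69,0,-2.71]],"dr":[[0,-0.1,0],[0,-0.2,0],[0,-0.3,0],[0,-0.4,0],[0,-0.5,0]]}'; python3 - <<'E'
from h import *
st();p,M=swpose(.5,.0755);go(p,M)
P0,M0=swpose(.5,.0755)
for th in [.6,.7,.8,.9,1,1.03]:
    p,M=swpose(th,.0755);print(th,(M0.T@(p-P0)*100).round(2))
E
```

```text
clock: 4.9
position: [0.4992, -0.1716, 0.1059]
ee_rot: [0.054, -0.703, 0.055, 0.707]
contact_force: [-0.2, 4.1, -5.3]
width: 0.0229
t 4.9 P [ 0.4992 -0.1716  0.1059] F [-0.2  4.1 -5.3] w 0.02288780164143601
[[-0.006 -0.153 -0.988]
 [-0.    -0.988  0.153]
 [-1.     0.001  0.006]]
delta cm [-0.06  0.02 -0.09] dr [-0.004  0.006 -0.001] ang 0.4
0.6 [ 0.03  0.   -0.56]
0.7 [ 0.11 -0.   -1.12]
0.8 [ 0.25 -0.   -1.67]
0.9 [ 0.45  0.   -2.2 ]
1 [ 0.69 -0.   -2.71]
1.03 [ 0.78  0.   -2.86]
```

Tracking well. Next is the second half, with a slight overtravel to seat the lever, then lowering the collar.

```bash
python3 -m creep '{"delta_pos":[[0.03,0,-0.56],[0.11,0,-1.12],[0.25,0,-1.67],[0.45,0,-2.2],[0.69,0,-2.73],[0.71,0,-2.8],[0.71,0,-2.8]],"dr":[[0,-0.1,0],[0,-0.2,0],[0,-0.3,0],[0,-0.4,0],[0,-0.5,0],[0,-0.51,0],[0,-0.51,0]]}'; python3 - <<'E'
from h import *
st();p,M=swpose(1,.0755);go(p,M)
E
```

```text
clock: 5.6
position: [0.5262, -0.1757, 0.0969]
ee_rot: [0.066, -0.501, 0.039, 0.862]
contact_force: [-4.3, 2.6, -2.8]
width: 0.0233
t 5.6 P [ 0.5262 -0.1757  0.0969] F [-4.3  2.6 -2.8] w 0.02330270390481592
[[-0.488 -0.153 -0.859]
 [ 0.076 -0.988  0.133]
 [-0.869 -0.     0.494]]
delta cm [-0.26  0.01  0.08] dr [-0.003  0.017  0.002] ang 1.0
```

```bash
python3 -m creep '{"delta_pos":[[0.4,0,0],[0.8,0,0],[1.2,0,0],[1.4,0,0],[1.4,0,0],[1.4,0,0]],"dr":[[0,0,0],[0,0,0],[0,0,0],[0,0,0],[0,0,0],[0,0,0]]}'; python3 -c "
from h import *
st()"; python3 -m creep '{"delta_pos":[[0,0,0],[0,0,0],[0,0,0],[0,0,0],[-2,0,0],[-5,0,0],[-8,0,0],[-10,0,0],[-10,0,0],[-10,0,0]],"dr":[[0,0,0],[0,0,0],[0,0,0],[0,0,0],[0,0,0],[0,0,0],[0,0,0],[0,0,0],[0,0,0],[0,0,0]]}' 0.1; python3 - <<'E'
from h import *
st(); shot('wrist','w3.png')
E
```

```text
clock: 6.2
position: [0.5209, -0.175, 0.0873]
ee_rot: [0.066, -0.504, 0.039, 0.86]
contact_force: [-2.3, 5.1, -1.3]
width: 0.0234
t 6.2 P [ 0.5209 -0.175   0.0873] F [-2.3  5.1 -1.3] w 0.023397265958889538
[[-0.483 -0.153 -0.862]
 [ 0.074 -0.988  0.134]
 [-0.873  0.001  0.488]]
clock: 7.2
position: [0.5693, -0.1829, 0.1739]
ee_rot: [0.066, -0.505, 0.04, 0.86]
contact_force: [0.2, 0.3, -2.0]
width: 0.047
t 7.2 P [ 0.5693 -0.1829  0.1739] F [ 0.2  0.3 -2. ] w 0.04700274374391956
[[-0.482 -0.153 -0.863]
 [ 0.073 -0.988  0.134]
 [-0.873  0.002  0.488]]
```

View pics/w3.png

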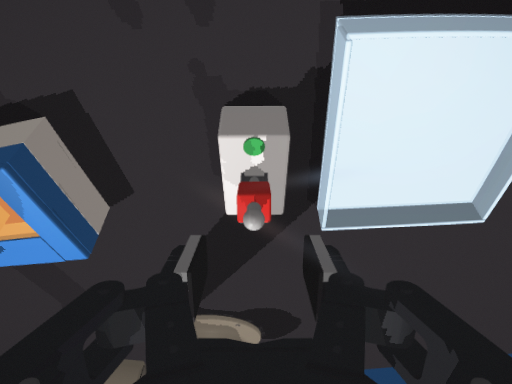

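The ball and collar at (254,210) line up with the tool tilted to the far side, and the switch's +x face is visible, so the lever leans toward OFF. I'll confirm with depth.

```bash
python3 - <<'E'
from h import *
a=shot('wrist'); c=cloud(a); p=a['pixels'].astype(int)
z=c[...,2]
m=(p[...,2]>120)&(p[...,1]<60)&(z>.06); m[:, :200]=0; m[:,320:]=0
Z=R.from_euler('z',SW['yaw']); q=Z.inv().apply(c[m]-SW['h'])
u=np.array([np.sin(.5),0,np.cos(.5)]);n=np.array([np.cos(.5),0,-np.sin(.5)])
print('along lever',np.percentile(q@u,[2,50,98]).round(4),'across',np.percentile(q@n,[2,50,98]).round(4))
# handle
C=np.array([.4992,.2002]);yaw=np.radians(1.0)
Z=R.from_euler('z',yaw); h=np.array([*C,0])+Z.apply([-.068+.026,0,.108]);print('handle',h)
d=load('top');c=cloud(d);z=c[...,2];m=(z>.1)&(z<.125);m[:200]=0;m[275:]=0;m[:,:105]=0;m[:,265:]=0
q=Z.inv().apply(c[m]-[*C,0]); print(np.percentile(q,[5,50,95],axis=0))
M=frame([0,0,-1],Z.apply([-1,0,0])); go(h+[0,0,.07],M); M=frame([0,0,-1],Z.apply([1,0,0])); go(h+[0,0,.07],M)
print(manip.get_state()['qpos'])
E
```

```text
along lever [0.0746 0.0761 0.0774] across [-0.0082  0.0057  0.0111]
handle [0.4572064 0.199467  0.108    ]
[[-0.04712612 -0.05965867  0.10906873]
 [-0.04179015 -0.00259764  0.11334156]
 [-0.03663786  0.05530074  0.11766395]]
delta cm [  7.79 -36.06  14.92] dr [ 1.367  0.424 -0.359] ang 84.5
delta cm [  7.79 -36.06  14.92] dr [-1.699  0.376  0.444] ang 102.9
[-0.36399019  0.63543733  1.16009033 -0.10770078  1.84710658  1.3576418 ]
```

The collar top is 76 mm along the lever on the OFF side, so it is down and locked. Next is the lid handle.

```bash
python3 -m creep '{"delta_pos":[[-1,-2,1.5],[0,-5,2.5],[1,-9,4],[2,-13,6],[3,-17,8],[4,-21,10],[5,-25,11.5],[6,-29,13],[7,-33,14],[7.79,-36.06,14.92]],"dr":[[-0.14,0.03,0.037],[-0.28,0.06,0.074],[-0.42,0.09,0.11],[-0.56,0.12,0.148],[-0.7,0.15,0.184],[-0.84,0.186,0.22],[-0.98,0.216,0.257],[-1.12,0.247,0.294],[-1.26,0.278,0.33],[-1.4,0.31,0.366]]}'; python3 - <<'E'
from h import *
st();Z=R.from_euler('z',np.radians(1)); h=np.array([.4572,.1995,.108]); M=frame([0,0,-1],Z.apply([1,0,0])); go(h+[0,0,.05],M)
E
```

```text
clock: 8.3
position: [0.4561, 0.2011, 0.1775]
ee_rot: [-0.424, -0.528, -0.428, 0.598]
contact_force: [0.8, 0.7, -0.3]
width: 0.0468
t 8.3 P [0.4561 0.2011 0.1775] F [ 0.8  0.7 -0.3] w 0.04682172175911578
[[-0.083  0.96  -0.269]
 [-0.055 -0.274 -0.96 ]
 [-0.995 -0.065  0.076]]
delta cm [ 1.94  0.28 -0.02] dr [-0.292  0.066  0.076] ang 17.7
```

```bash
python3 -m creep '{"delta_pos":[[0,0,0],[0,0,0],[0,0,0],[0,0,0],[0,0,0]],"dr":[[-0.14,0.03,0.037],[-0.292,0.066,0.076],[-0.292,0.066,0.076],[-0.292,0.066,0.076],[-0.292,0.066,0.076]]}'; python3 - <<'E'
from h import *
st();Z=R.from_euler('z',np.radians(1)); h=np.array([.4572,.1995,.108]); M=frame([0,0,-1],Z.apply([1,0,0])); go(h+[0,0,-.017],M)
a=shot('wrist','w4.png');c=cloud(a);z=c[...,2]; P,r=tool();
q=r.inv().apply(c.reshape(-1,3)-P).reshape(c.shape); m=(z>.1)&(z<.118)&(abs(q[...,1])<.04)&(abs(q[...,2])<.09); print(np.percentile(q[m],[5,50,95],axis=0).round(4),np.median(c[m],axis=0))
E
```

```text
clock: 8.8
position: [0.4584, 0.199, 0.1782]
ee_rot: [0.502, 0.498, 0.502, -0.498]
contact_force: [-0.1, 1.6, 0.4]
width: 0.0468
t 8.8 P [0.4584 0.199  0.1782] F [-0.1  1.6  0.4] w 0.0468347479666231
[[-0.     1.     0.007]
 [-0.001  0.007 -1.   ]
 [-1.    -0.     0.001]]
delta cm [ 8.72 -0.12 -0.07] dr [-0.01   0.001  0.   ] ang 0.6
[[ 0.0632 -0.0049 -0.0567]
 [ 0.0648  0.0006 -0.0061]
 [ 0.0685  0.006   0.0575]] [0.45903833 0.2050356  0.11340856]
```

View pics/w4.png

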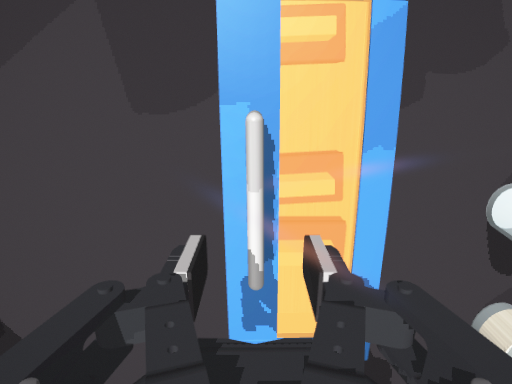

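The bar at (256,200) is centred between the fingers and aligned with them. I'll descend and pinch.

```bash
python3 -m creep '{"delta_pos":[[2.5,0,0],[5,0,0],[7,0,0],[8.5,0,0],[8.5,0,0],[8.5,0,0],[8.5,0,0],[8.5,0,0],[8.5,0,0],[8.5,0,0]],"dr":[[0,0,0],[0,0,0],[0,0,0],[0,0,0],[0,0,0],[0,0,0],[0,0,0],[0,0,0],[0,0,0],[0,0,0]]}';  python3 -m creep '{"delta_pos":[[0,0,0],[0,0,0],[0,0,0],[0,0,0],[0,0,0],[0,0,0],[0,0,0],[0,0,0]],"dr":[[0,0,0],[0,0,0],[0,0,0],[0,0,0],[0,0,0],[0,0,0],[0,0,0],[0,0,0]]}' -1 60; cat >> h.py <<'E'
LH=np.array([.569,.2,.042])  # hinge
def lidpose(phi,t,b0=(-.110,.066)):
    "TCP pose holding the bar at lid angle phi, tool pitched by t (body toward +x)"
    Z=R.from_euler('z',np.radians(.5)); a=np.arctan2(b0[1],-b0[0])+phi; rr=np.hypot(*b0)
    b=Z.apply([-rr*np.cos(a),0,rr*np.sin(a)])+LH; u=Z.apply([np.sin(t),0,np.cos(t)])
    return b-.019*u, frame(-u,Z.apply([np.cos(t),0,-np.sin(t)]))
E
python3 - <<'E'
from h import *
st(); P,r=tool(); M0=r.as_matrix(); print(LH,lidpose(0,0)[0])
off=P-lidpose(0,0)[0]; p00=lidpose(0,0)[0]
for i in range(1,20):
    phi=1.75*i/19; t=.45*max(0,(phi-.4))/1.35; p,M=lidpose(phi,t)
    print(phi.__round__(2),(M0.T@(p-p00)*100).round(2),'t',round(t,3), (R.from_matrix(M0.T)*R.from_matrix(M)).as_rotvec().round(3))
E
```

```text
clock: 9.85
position: [0.4586, 0.1992, 0.0941]
ee_rot: [0.503, 0.498, 0.502, -0.497]
contact_force: [0.6, -0.1, 0.4]
width: 0.047
clock: 10.65
position: [0.4585, 0.1992, 0.0938]
ee_rot: [0.503, 0.498, 0.502, -0.497]
contact_force: [-0.8, -0.2, 4.8]
width: 0.0095
t 10.65 P [0.4585 0.1992 0.0938] F [-0.8 -0.2  4.8] w 0.009501124100315764
[[ 0.001  1.     0.01 ]
 [-0.001  0.01  -1.   ]
 [-1.     0.001  0.001]]
[0.569 0.2   0.042] [0.45900419 0.19904008 0.089     ]
0.09 [-0.98  0.65  0.  ] t 0.0 [ 0.001  0.001 -0.001]
0.18 [-1.9  1.4  0. ] t 0.0 [ 0.001  0.001 -0.001]
0.28 [-2.75  2.22  0.01] t 0.0 [ 0.001  0.001 -0.001]
0.37 [-3.51  3.12  0.01] t 0.0 [ 0.001  0.001 -0.001]
0.46 [-4.2   4.05  0.01] t 0.02 [ 0.001  0.001 -0.022]
0.55 [-4.79  5.01  0.01] t 0.051 [ 0.001  0.001 -0.052]
0.64 [-5.28  6.03  0.01] t 0.082 [ 0.001  0.001 -0.083]
0.74 [-5.68  7.08  0.01] t 0.112 [ 0.001  0.001 -0.114]
0.83 [-5.98  8.17  0.02] t 0.143 [ 0.001  0.001 -0.144]
0.92 [-6.17  9.28  0.02] t 0.174 [ 0.001  0.001 -0.175]
1.01 [-6.25 10.4   0.02] t 0.204 [ 0.001  0.001 -0.206]
1.11 [-6.23 11.53  0.02] t 0.235 [ 0.001  0.001 -0.236]
1.2 [-6.1  12.64  0.02] t 0.266 [ 0.001  0.001 -0.267]
1.29 [-5.86 13.74  0.02] t 0.296 [ 0.001  0.001 -0.298]
1.38 [-5.53 14.81  0.03] t 0.327 [ 0.001  0.001 -0.329]
1.47 [-5.09 15.84  0.03] t 0.358 [ 0.001  0.001 -0.359]
1.57 [-4.55 16.83  0.03] t 0.389 [ 0.001  0.001 -0.39 ]
1.66 [-3.93 17.76  0.03] t 0.419 [ 0.001  0.001 -0.421]
1.75 [-3.21 18.63  0.03] t 0.45 [ 0.001  0.001 -0.451]
```

```bash
python3 -m creep '{"delta_pos":[[-0.5,0.3,0],[-0.98,0.65,0],[-1.4,1,0],[-1.9,1.4,0],[-2.3,1.8,0],[-2.75,2.2,0],[-3.1,2.65,0],[-3.5,3.1,0],[-3.5,3.1,0],[-3.5,3.1,0]],"dr":[[0,0,0],[0,0,0],[0,0,0],[0,0,0],[0,0,0],[0,0,0],[0,0,0],[0,0,0],[0,0,0],[0,0,0]]}'; python3 - <<'E'
from h import *
st(); shot('scene','s1.png')
E
```

```text
clock: 11.65
position: [0.4883, 0.1997, 0.1298]
ee_rot: [0.502, 0.497, 0.503, -0.498]
contact_force: [-6.9, 0.9, 4.7]
width: 0.0101
t 11.65 P [0.4883 0.1997 0.1298] F [-6.9  0.9  4.7] w 0.010059658354547103
[[-0.001  1.     0.01 ]
 [-0.001  0.01  -1.   ]
 [-1.    -0.001  0.001]]
```

View pics/s1.png

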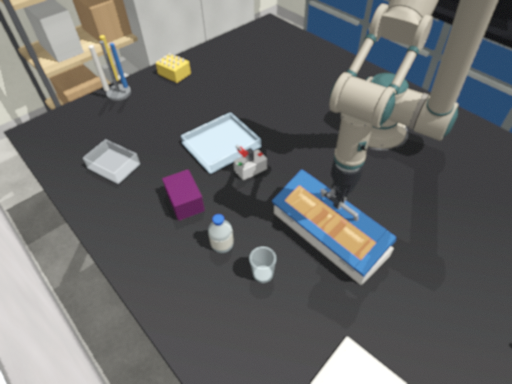

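The lid is rising with the grip. I'll continue the arc.

```bash
python3 -m creep '{"delta_pos":[[-0.7,0.95,0],[-1.3,1.9,0],[-1.8,2.9,0],[-2.2,3.95,0],[-2.5,5.05,0],[-2.65,6.15,0],[-2.75,7.3,0],[-2.75,7.3,0]],"dr":[[0,0,-0.02],[0,0,-0.05],[0,0,-0.08],[0,0,-0.11],[0,0,-0.145],[0,0,-0.175],[0,0,-0.205],[0,0,-0.205]]}'; python3 - <<'E'
from h import *
st()
p0,M0=lidpose(1.01,.205); P,r=tool(); print(P-p0)
for phi,t in [(1.1,.24),(1.2,.27),(1.29,.3),(1.38,.33),(1.47,.36),(1.57,.39),(1.66,.42),(1.72,.45)]:
    p,M=lidpose(phi,t); print(phi,(M0.T@(p-p0)*100).round(2),R.from_matrix(M0.T@M).as_rotvec().round(3))
a=shot('scene'); c=cloud(a); z=c[...,2]; m=np.zeros(z.shape,bool); m[160:280,260:400]=1
b=a['pixels'].astype(int); m&=(b[...,0]>150)&(b[...,2]<80)&(z>.05); print(np.percentile(c[m],[1,50,99],axis=0).round(3))
E
```

```text
clock: 12.5
position: [0.567, 0.201, 0.1587]
ee_rot: [0.451, 0.446, 0.549, -0.544]
contact_force: [-0.2, 1.8, 6.3]
width: 0.0097
t 12.5 P [0.567  0.201  0.1587] F [-0.2  1.8  6.3] w 0.009711379207617997
[[-0.195  0.981  0.009]
 [-0.     0.009 -1.   ]
 [-0.981 -0.195 -0.001]]
[0.00452641 0.00109758 0.00703326]
1.1 [-0.21  1.07 -0.  ] [-0.    -0.    -0.035]
1.2 [-0.32  2.29  0.  ] [-0.     0.    -0.065]
1.29 [-0.31  3.39 -0.  ] [ 0.     0.    -0.095]
1.38 [-0.21  4.48  0.  ] [ 0.     0.    -0.125]
1.47 [0.   5.56 0.  ] [ 0.     0.    -0.155]
1.57 [0.35 6.73 0.  ] [-0.     0.    -0.185]
1.66 [ 0.77  7.75 -0.  ] [ 0.     0.    -0.215]
1.72 [1.1  8.38 0.  ] [ 0.     0.    -0.245]
[[0.499 0.034 0.066]
 [0.538 0.256 0.159]
 [0.597 0.372 0.177]]
```

```bash
python3 -m creep '{"delta_pos":[[-0.2,1.07,0],[-0.3,2.29,0],[-0.3,3.39,0],[-0.2,4.48,0],[0,5.56,0],[0.35,6.7,0],[0.75,7.75,0],[0.75,7.75,0]],"dr":[[0,0,-0.035],[0,0,-0.065],[0,0,-0.095],[0,0,-0.125],[0,0,-0.155],[0,0,-0.185],[0,0,-0.215],[0,0,-0.215]]}'; python3 - <<'E'
from h import *
st()
p0,M0=lidpose(1.66,.42); P,r=tool(); print(P-p0)
a=shot('scene','s2.png')
E
```

```text
clock: 13.35
position: [0.6412, 0.2023, 0.1331]
ee_rot: [0.39, 0.385, 0.594, -0.589]
contact_force: [1.7, 4.1, 4.1]
width: 0.0097
t 13.35 P [0.6412 0.2023 0.1331] F [1.7 4.1 4.1] w 0.009657238868818991
[[-0.4    0.917  0.009]
 [-0.001  0.009 -1.   ]
 [-0.917 -0.4   -0.003]]
[0.00443487 0.00172806 0.00475966]
```

View pics/s2.png

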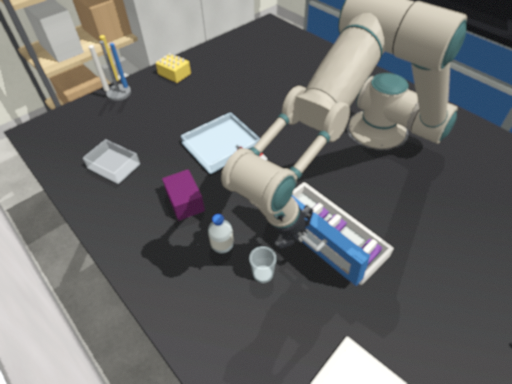

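The lid is past upright and the slide boxes are visible. I'll open the fingers slightly (to about 22 mm) and withdraw along the fingers.

```bash
python3 -m creep '{"delta_pos":[[0,0,0],[0,0,0],[0,0,0],[-1,0,0],[-2,0,0],[-4,0,0],[-7,0,0],[-11,0,0],[-14,0,0],[-14,0,0]],"dr":[[0,0,0],[0,0,0],[0,0,0],[0,0,0],[0,0,0],[0,0,0],[0,0,0],[0,0,0],[0,0,0],[0,0,0]]}' -0.45; python3 - <<'E'
from h import *
st()
M=frame([0,0,-1],[0,-1,0])
go([.45,-.02,.30],M); print(manip.get_state()['qpos'])
E
```

```text
clock: 14.4
position: [0.696, 0.2015, 0.266]
ee_rot: [0.391, 0.385, 0.593, -0.589]
contact_force: [-0.1, 0.3, 0.6]
width: 0.0236
t 14.4 P [0.696  0.2015 0.266 ] F [-0.1  0.3  0.6] w 0.02356445209813147
[[-0.398  0.917  0.009]
 [-0.004  0.009 -1.   ]
 [-0.917 -0.398 -0.   ]]
delta cm [  6.76 -24.11  21.91] dr [1.556 0.323 0.32 ] ang 92.9
[0.15626281 0.7674941  0.63651846 0.06956002 2.14226796 0.17235402]
```

```bash
python3 -m creep '{"delta_pos":[[-3,-2,2],[-3,-5,4],[-2,-8,6.5],[-1,-11,9],[0,-14,12],[2,-17,15],[4,-20,18],[6,-22,20],[6.76,-24.11,21.91],[6.76,-24.11,21.91]],"dr":[[0.14,0.03,0.03],[0.28,0.06,0.06],[0.42,0.087,0.087],[0.56,0.116,0.116],[0.7,0.145,0.145],[0.84,0.174,0.174],[0.98,0.203,0.203],[1.12,0.232,0.232],[1.26,0.26,0.26],[1.4,0.29,0.29]]}'; python3 -m creep '{"delta_pos":[[0,0,0],[0,0,0],[0,0,0]],"dr":[[0.14,0.03,0.03],[0.16,0.032,0.03],[0.16,0.032,0.03]]}' 0; python3 - <<'E'
from h import *
st()
d=shot('top'); cv2.imwrite('pics/t1.png',cv2.resize(d['pixels'][180:290,100:440],None,fx=2.3,fy=2.3,interpolation=cv2.INTER_CUBIC))
c=cloud(d);p=d['pixels'].astype(int);z=c[...,2]
b,g,r=[p[...,i] for i in range(3)]
m=np.zeros(z.shape,bool);m[200:275,105:265]=1
hs=cv2.cvtColor(d['pixels'],cv2.COLOR_BGR2HSV)
bl=m&(b>120)&(r<90)&(z>.05); print('lid',np.percentile(c[bl],[1,50,99],axis=0).round(3))
# ridges: height ~61 mm
w=m&(z>.053)&(z<.07)&(b>130)&(r>130)&(g>130)
n,l,s,cen=cv2.connectedComponentsWithStats(w.astype(np.uint8))
for i in range(1,n):
    if s[i,4]>15:
        q=c[l==i]; print(s[i], cv2.minAreaRect(q[:,:2].astype(np.float32)), q.mean(0).round(4))
m[:]=0;m[185:285,340:435]=1
m&=(z>.003)&(z<.05); 
q=c[m]; q=q[(q[:,1]<-.22)]; 
for lo,hi in((.003,.012),(.03,.045)):
    k=q[(q[:,2]>lo)&(q[:,2]<hi)]; print('tote',cv2.minAreaRect(k[:,:2].astype(np.float32)),np.percentile(k,[1,99],axis=0).round(3))
E
```

```text
clock: 15.4
position: [0.4442, -0.0216, 0.2978]
ee_rot: [-0.042, -0.69, -0.062, 0.72]
contact_force: [0.7, -0.2, 0.5]
width: 0.0236
clock: 15.7
position: [0.4476, -0.0197, 0.2978]
ee_rot: [0.0, -0.704, 0.0, 0.71]
contact_force: [-0.4, 0.1, -0.0]
width: 0.0423
t 15.7 P [ 0.4476 -0.0197  0.2978] F [-0.4  0.1 -0. ] w 0.042302810759870316
[[-0.01 -0.   -1.  ]
 [-0.   -1.    0.  ]
 [-1.    0.    0.01]]
lid [[0.485 0.022 0.05 ]
 [0.575 0.203 0.052]
 [0.596 0.372 1.276]]
[207 224   6  23 118] ((0.5032190084457397, 0.13209868967533112), (0.012731922790408134, 0.056676365435123444), 89.91484832763672) [0.5027 0.1328 0.0608]
[180 227   7  24 137] ((0.4949042499065399, 0.20017196238040924), (0.05920149385929108, 0.014941294677555561), 2.421571969985962) [0.4957 0.1997 0.0608]
[132 230   6  24 127] ((0.48764097690582275, 0.3256712257862091), (0.05959562957286835, 0.014196385629475117), 1.4009674787521362) [0.4865 0.3264 0.0611]
tote ((0.5018185973167419, -0.34923386573791504), (0.26084697246551514, 0.27064985036849976), 88.82185363769531) [[ 0.377 -0.463  0.003]
 [ 0.627 -0.229  0.011]]
tote ((0.4968816637992859, -0.3393037021160126), (0.19636817276477814, 0.2221313863992691), 85.06098175048828) [[ 0.381 -0.442  0.03 ]
 [ 0.613 -0.235  0.043]]
```

View pics/t1.png

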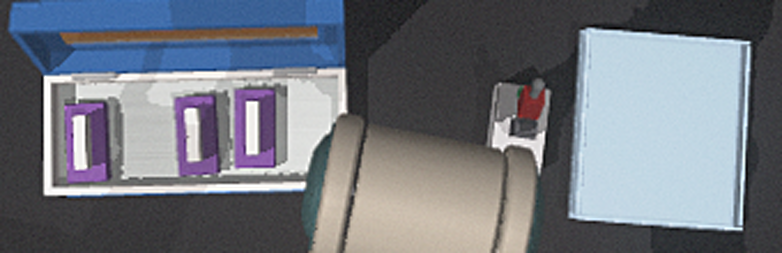

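Three boxes are in the chest, at crop (85,140), (193,135) and (252,128). The lid leans back open, and the lever shows OFF. I'll start with the box at (0.503,0.132).

```bash
cat >> h.py <<'E'
def down(yaw=0.):
    c,s=np.cos(yaw),np.sin(yaw); return frame([0,0,-1],[s,-c,0])
def ridge(zlo=.053,zhi=.07):
    "ridges seen in the wrist picture: world centre, yaw, and tool offset"
    a=shot('wrist'); c=cloud(a);z=c[...,2];p=a['pixels']
    w=((z>zlo)&(z<zhi)&(p.min(-1)>110)).astype(np.uint8)
    n,l,s,_=cv2.connectedComponentsWithStats(w)
    for i in range(1,n):
        if s[i,4]>150:
            q=c[l==i]; (cx,cy),(w1,h1),an=cv2.minAreaRect(q[:,:2].astype(np.float32))
            if w1<h1: w1,h1,an=h1,w1,an-90
            an=(an+90)%180-90
            print('px',s[i],'c',round(cx,4),round(cy,4),'size',round(w1,4),round(h1,4),'yaw',round(an,1),'z',np.median(q[:,2]).round(4))
E
python3 -c "
from h import *
go([.503,.132,.14],down())"
```

```text
delta cm [ 15.7  -15.19  -5.64] dr [-0.001  0.01  -0.   ] ang 0.6
```

```bash
python3 -m creep '{"delta_pos":[[2,-3,-1],[5,-6,-2],[8,-9,-3.5],[11,-12,-4.5],[14,-14.5,-5.4],[15.7,-15.2,-5.6],[15.7,-15.2,-5.6],[15.7,-15.2,-5.6],[15.7,-15.2,-5.6]],"dr":[[0,0.01,0],[0,0.01,0],[0,0.01,0],[0,0.01,0],[0,0.01,0],[0,0.01,0],[0,0.01,0],[0,0.01,0],[0,0.01,0]]}' -0.25; python3 - <<'E'
from h import *
st(); ridge(); go([.503,.132,.037],down()); cv2.imwrite('pics/w5.png',load('wrist')['pixels'])
E
```

```text
clock: 16.65
position: [0.504, 0.1313, 0.141]
ee_rot: [-0.001, 0.708, -0.001, -0.706]
contact_force: [-0.7, 0.6, 0.6]
width: 0.0321
t 16.65 P [0.504  0.1313 0.141 ] F [-0.7  0.6  0.6] w 0.03210369226673061
[[ 0.002 -0.003 -1.   ]
 [-0.001 -1.     0.003]
 [-1.     0.001 -0.002]]
px [ 246  160   19   78 1444] c 0.5047 0.1303 size 0.0596 0.0134 yaw 0.4 z 0.0608
px [ 152  170   29   77 1409] c 0.497 0.1964 size 0.0598 0.0143 yaw 3.6 z 0.0607
px [   0  182   28   71 1002] c 0.4896 0.3235 size 0.0601 0.0151 yaw 3.9 z 0.0607
delta cm [10.42 -0.08  0.14] dr [-0.004 -0.003 -0.001] ang 0.3
```

View pics/w5.png

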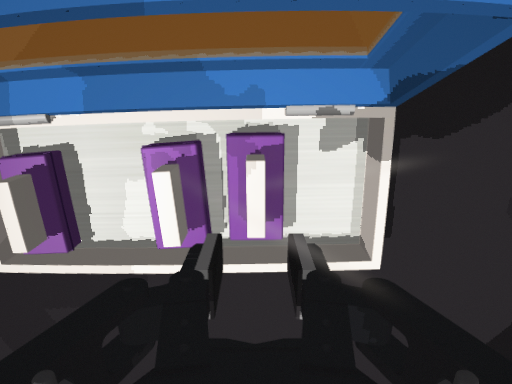

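The ridge at (256,197) is centred between the fingers, and the right end of the chest is empty, which confirms three boxes. I'll descend and grip.

```bash
python3 -m creep '{"delta_pos":[[2,0.1,0],[4,0.1,0],[6,0.1,0],[8,0.1,0],[9.5,0.1,0],[10.4,0.1,0],[10.4,0.1,0],[10.4,0.1,0]],"dr":[[0,0,0],[0,0,0],[0,0,0],[0,0,0],[0,0,0],[0,0,0],[0,0,0],[0,0,0]]}'; python3 -m creep '{"delta_pos":[[0,0,0],[0,0,0],[0,0,0],[0,0,0],[0,0,0],[0,0,0]],"dr":[[0,0,0],[0,0,0],[0,0,0],[0,0,0],[0,0,0],[0,0,0]]}' -1 60; python3 -m creep '{"delta_pos":[[-2,0,0],[-5,0,0],[-8,0,0],[-11,0,0],[-13,0,0],[-13,0,0]],"dr":[[0,0,0],[0,0,0],[0,0,0],[0,0,0],[0,0,0],[0,0,0]]}'; cat >> h.py <<'E'
TC=np.array([.497,-.339,0]);TY=np.radians(-4.6)
def slot(x,y,z): return TC+R.from_euler('z',TY).apply([x,y,0])+[0,0,z]
E
python3 - <<'E'
from h import *
st(); go(slot(-.05,-.042,.16),down(TY)); print(slot(-.05,-.042,.16))
E
```

```text
clock: 17.5
position: [0.504, 0.1306, 0.0368]
ee_rot: [-0.001, 0.708, -0.001, -0.706]
contact_force: [-0.6, 0.2, -0.2]
width: 0.032
clock: 18.1
position: [0.5042, 0.1308, 0.0371]
ee_rot: [-0.001, 0.708, -0.001, -0.706]
contact_force: [-0.2, -1.1, 6.5]
width: 0.0129
clock: 18.7
position: [0.505, 0.1312, 0.1688]
ee_rot: [-0.001, 0.71, -0.001, -0.705]
contact_force: [0.7, -0.6, -0.7]
width: 0.0125
t 18.7 P [0.505  0.1312 0.1688] F [ 0.7 -0.6 -0.7] w 0.012535100014419813
[[ 0.007 -0.003 -1.   ]
 [ 0.    -1.     0.003]
 [-1.    -0.    -0.007]]
delta cm [ 0.82 50.83  5.98] dr [ 0.077 -0.007  0.   ] ang 4.5
[ 0.4437927  -0.37685477  0.16      ]
```

```bash
python3 -m creep '{"delta_pos":[[-3,3,1],[-4,7.5,2],[-4,12,3],[-4,16.5,4],[-4,21,5],[-4,25.5,6],[-4,30,6],[-4,34.5,6],[-3,39,6],[-2,43.5,6]],"dr":[[0,0,0],[0,0,0],[0,0,0],[0.02,0,0],[0.03,0,0],[0.04,0,0],[0.05,0,0],[0.06,0,0],[0.077,-0.007,0],[0.077,-0.007,0]]}';python3 -m creep '{"delta_pos":[[1,4,0],[2,7.3,0],[2.8,7.3,0],[2.8,7.3,0],[2.8,7.3,0]],"dr":[[0,0,0],[0,0,0],[0,0,0],[0,0,0],[0,0,0]]}'; python3 - <<'E'
from h import *
st(); go(slot(-.05,-.042,.036),down(TY)); shot('wrist','w6.png')
a=load('wrist');c=cloud(a);z=c[...,2];Z=R.from_euler('z',TY);q=Z.inv().apply((c-TC).reshape(-1,3)).reshape(c.shape)
m=(abs(z-.038)<.005)&(abs(q[...,0])<.13)&(abs(q[...,1])<.12)
k=c[m]; print(cv2.minAreaRect(k[:,:2].astype(np.float32)),np.percentile(q[m],[1,99],axis=0))
E
```

```text
clock: 19.7
position: [0.441, -0.3053, 0.1844]
ee_rot: [0.029, -0.704, 0.028, 0.709]
contact_force: [0.9, 0.7, -1.2]
width: 0.013
clock: 20.2
position: [0.4352, -0.3751, 0.1571]
ee_rot: [0.029, -0.704, 0.027, 0.709]
contact_force: [0.2, -0.7, -0.8]
width: 0.013
t 20.2 P [ 0.4352 -0.3751  0.1571] F [ 0.2 -0.7 -0.8] w 0.013026504091316081
[[-0.008 -0.08  -0.997]
 [ 0.002 -0.997  0.08 ]
 [-1.    -0.002  0.008]]
delta cm [12.11  0.13 -0.97] dr [0.001 0.008 0.002] ang 0.5
((0.4868283271789551, -0.3407653868198395), (0.19608108699321747, 0.19656778872013092), 84.70603942871094) [[-0.10700152 -0.10013158  0.0331606 ]
 [ 0.08583855  0.09447781  0.03920469]]
```

View pics/w6.png

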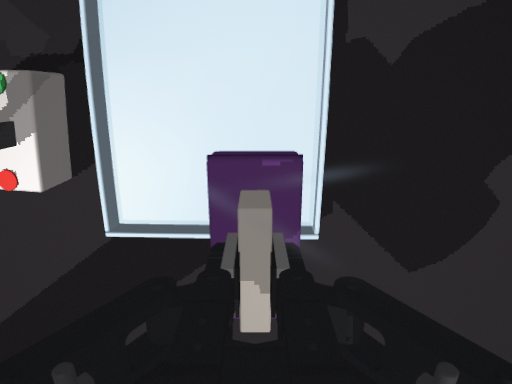

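The box is held straight over the near right corner of the tote (ridge at (255,260), tote rim at (105–330)). The rim outline agrees with the pose, so I'll correct x and lower.

```bash
python3 -m creep '{"delta_pos":[[1,0.2,-0.9],[3,0.3,-0.97],[5,0.3,-0.97],[7,0.3,-0.97],[9,0.3,-0.97],[10.5,0.3,-0.97],[11.5,0.3,-0.97],[12.1,0.3,-0.97],[12.1,0.3,-0.97]],"dr":[[0,0.008,0],[0,0.008,0],[0,0.008,0],[0,0.008,0],[0,0.008,0],[0,0.008,0],[0,0.008,0],[0,0.008,0],[0,0.008,0]]}';python3 -c "
from h import *
st()"
```

```text
clock: 21.15
position: [0.4445, -0.38, 0.0367]
ee_rot: [-0.028, 0.707, -0.028, -0.706]
contact_force: [-1.3, -0.2, -0.4]
width: 0.013
t 21.15 P [ 0.4445 -0.38    0.0367] F [-1.3 -0.2 -0.4] w 0.01296061298635377
[[ 0.001 -0.079 -0.997]
 [-0.    -0.997  0.079]
 [-1.     0.    -0.001]]
```

```bash
python3 -m creep '{"delta_pos":[[0.2,0,0],[0.2,0,0],[0.2,0,0]],"dr":[[0,0,0],[0,0,0],[0,0,0]]}'; python3 -m creep '{"delta_pos":[[0,0,0],[0,0,0],[0,0,0],[0,0,0],[-1,0,0],[-4,0,0],[-8,0,0],[-12,0,0],[-16,0,0],[-16,0,0]],"dr":[[0,0,0],[0,0,0],[0,0,0],[0,0,0],[0,0,0],[0,0,0],[0,0,0],[0,0,0],[0,0,0],[0,0,0]]}' -0.25; python3 - <<'E'
from h import *
st(); ridge(.05,.066); go([.496,.198,.2],down(np.radians(3.5)))
d=shot('top');c=cloud(d);p=d['pixels'];z=c[...,2];w=(z>.053)&(z<.07)&(p.min(-1)>130);w[:200]=0;w[275:]=0;w[:,:105]=0;w[:,265:]=0
n,l,s,_=cv2.connectedComponentsWithStats(w.astype(np.uint8))
for i in range(1,n):
    if s[i,4]>15: print(s[i],cv2.minAreaRect(c[l==i][:,:2].astype(np.float32)))
E
```

```text
clock: 21.45
position: [0.4447, -0.3809, 0.0358]
ee_rot: [-0.028, 0.707, -0.029, -0.706]
contact_force: [-0.6, -0.7, -1.4]
width: 0.0128
clock: 22.45
position: [0.4468, -0.3832, 0.2025]
ee_rot: [-0.025, 0.711, -0.032, -0.702]
contact_force: [-0.5, -0.4, 0.4]
width: 0.0321
t 22.45 P [ 0.4468 -0.3832  0.2025] F [-0.5 -0.4  0.4] w 0.03205545962288694
[[ 0.011 -0.08  -0.997]
 [-0.011 -0.997  0.08 ]
 [-1.     0.01  -0.012]]
px [244 151  15  62 923] c 0.4455 -0.382 size 0.0587 0.0134 yaw -4.9 z 0.0578
delta cm [ -0.44 -58.2   -0.4 ] dr [-0.141 -0.007 -0.007] ang 8.1
[180 227   7  24 131] ((0.49499931931495667, 0.19985565543174744), (0.059238262474536896, 0.014189960435032845), 3.2023050785064697)
[132 230   6  24 127] ((0.48777714371681213, 0.32593095302581787), (0.05969126895070076, 0.014998475089669228), 1.8936315774917603)
```

Box 1 is flat in the tote (ridge top at 0.058 as expected). Next is box 2.

```bash
python3 -m creep '{"delta_pos":[[0,-4,0],[0,-8.5,0],[0,-13,0],[0,-17.5,0],[0,-22,0],[0,-26.5,0],[0,-31,0],[0,-35.5,0],[0,-40,0],[0,-44.5,0]],"dr":[[0,0,0],[-0.02,0,0],[-0.04,0,0],[-0.06,0,0],[-0.08,0,0],[-0.1,0,0],[-0.12,0,0],[-0.14,0,0],[-0.141,0,0],[-0.141,0,0]]}';python3 -m creep '{"delta_pos":[[0,-4,0],[1,-8,0.3],[3,-11,0.5],[4.5,-13,0.8],[5.5,-13.7,1],[5.5,-13.7,1],[5.5,-13.7,1],[5.5,-13.7,1]],"dr":[[0,0,0],[0,0,0],[0,0,0],[0,0,0],[0,0,0],[0,0,0],[0,0,0],[0,0,0]]}';python3 - <<'E'
from h import *
st(); ridge(); go([.4965,.198,.037],down(np.radians(3.4)))
E
```

```text
clock: 23.55
position: [0.4782, 0.065, 0.1932]
ee_rot: [-0.022, -0.706, -0.021, 0.707]
contact_force: [-0.1, -0.0, -0.2]
width: 0.0316
clock: 24.35
position: [0.4622, 0.1983, 0.1402]
ee_rot: [0.022, 0.708, 0.021, -0.706]
contact_force: [1.0, 0.0, 0.4]
width: 0.0316
t 24.35 P [0.4622 0.1983 0.1402] F [1.  0.  0.4] w 0.03158931748720363
[[ 0.003  0.06  -0.998]
 [-0.001 -0.998 -0.06 ]
 [-1.     0.001 -0.003]]
px [ 249  111   20   84 1651] c 0.4973 0.1971 size 0.0592 0.0139 yaw 4.1 z 0.0609
px [  68  113   29   82 1487] c 0.4897 0.3238 size 0.0596 0.0151 yaw 3.0 z 0.0607
delta cm [10.35  0.23 -3.37] dr [ 0.    -0.003 -0.001] ang 0.2
```

```bash
python3 -m creep '{"delta_pos":[[0,0.2,-2],[1,0.3,-3.4],[3,0.3,-3.4],[5,0.3,-3.4],[7,0.3,-3.4],[9,0.3,-3.4],[10.35,0.3,-3.4],[10.35,0.3,-3.4],[10.35,0.3,-3.4]],"dr":[[0,0,0],[0,0,0],[0,0,0],[0,0,0],[0,0,0],[0,0,0],[0,0,0],[0,0,0],[0,0,0]]}';python3 -m creep '{"delta_pos":[[0,0,0],[0,0,0],[0,0,0],[0,0,0],[0,0,0],[0,0,0]],"dr":[[0,0,0],[0,0,0],[0,0,0],[0,0,0],[0,0,0],[0,0,0]]}' -1 60; python3 -m creep '{"delta_pos":[[-2,0,0],[-5,0,0],[-9,0,0],[-13,0,0],[-16.5,0,0],[-16.5,0,0]],"dr":[[0,0,0],[0,0,0],[0,0,0],[0,0,0],[0,0,0],[0,0,0]]}';python3 - <<'E'
from h import *
TC[1]-=.002
st(); go(slot(-.05,.042,.16),down(TY));P,r=tool();print(P[2]-.037)
E
```

```text
clock: 25.3
position: [0.4962, 0.1979, 0.0361]
ee_rot: [0.022, 0.707, 0.021, -0.706]
contact_force: [-0.5, 0.5, 1.0]
width: 0.0322
clock: 25.9
position: [0.4966, 0.1983, 0.037]
ee_rot: [0.022, 0.708, 0.021, -0.705]
contact_force: [0.4, -1.7, 6.2]
width: 0.0129
clock: 26.5
position: [0.4981, 0.1995, 0.206]
ee_rot: [0.021, 0.711, 0.022, -0.703]
contact_force: [1.2, -0.3, -1.0]
width: 0.0126
t 26.5 P [0.4981 0.1995 0.206 ] F [ 1.2 -0.3 -1. ] w 0.012574133201223274
[[ 0.011  0.061 -0.998]
 [ 0.002 -0.998 -0.061]
 [-1.    -0.001 -0.011]]
delta cm [ 4.46 49.08  7.82] dr [ 0.141 -0.011  0.002] ang 8.1
0.1690304387483539
```

```bash
python3 -m creep '{"delta_pos":[[0,3,1],[0,7.5,2],[0,12,3],[0,16.5,4],[0,21,5],[0,25.5,6],[0,30,7],[0,34.5,7.8],[0,39,7.8],[0,43.5,7.8]],"dr":[[0,0,0],[0.02,0,0],[0.04,0,0],[0.06,0,0],[0.08,0,0],[0.1,0,0],[0.12,0,0],[0.141,-0.01,0],[0.141,-0.01,0],[0.141,-0.01,0]]}';python3 -m creep '{"delta_pos":[[0.5,3.5,0],[1,5.5,0],[3,5.5,0],[4.5,5.5,0],[4.5,5.5,0],[4.5,5.5,0]],"dr":[[0,0,0],[0,0,0],[0,0,0],[0,0,0],[0,0,0],[0,0,0]]}'; python3 - <<'E'
from h import *
TC[1]-=.002
st(); go(slot(-.05,.042,.035),down(TY))
E
```

```text
clock: 27.5
position: [0.4429, -0.2415, 0.2001]
ee_rot: [0.029, -0.703, 0.028, 0.71]
contact_force: [2.1, 1.1, -0.7]
width: 0.0128
clock: 28.1
position: [0.4389, -0.2947, 0.1557]
ee_rot: [0.028, -0.703, 0.028, 0.71]
contact_force: [0.1, 0.4, -1.1]
width: 0.0128
t 28.1 P [ 0.4389 -0.2947  0.1557] F [ 0.1  0.4 -1.1] w 0.012782406551040543
[[-0.01  -0.08  -0.997]
 [ 0.001 -0.997  0.08 ]
 [-1.    -0.     0.01 ]]
delta cm [12.06 -0.05 -1.28] dr [0.   0.01 0.  ] ang 0.6
```

```bash
python3 - <<'E'
from h import *
ridge(.05,.066)
E
```

```text
px [ 352  139   25   73 1314] c 0.4456 -0.3815 size 0.0586 0.0151 yaw -4.7 z 0.058
```

```bash
python3 -m creep '{"delta_pos":[[1,0,-1.2],[3,0,-1.25],[5,0,-1.25],[7,0,-1.25],[9,0,-1.25],[10.5,0,-1.25],[11.5,0,-1.25],[12.1,0,-1.25],[12.1,0,-1.25],[12.1,0,-1.25]],"dr":[[0,0.01,0],[0,0.01,0],[0,0.01,0],[0,0.01,0],[0,0.01,0],[0,0.01,0],[0,0.01,0],[0,0.01,0],[0,0.01,0],[0,0.01,0]]}';python3 -c "
from h import *
st()";python3 -m creep '{"delta_pos":[[0,0,0],[0,0,0],[0,0,0],[0,0,0],[-1,0,0],[-4,0,0],[-8,0,0],[-12,0,0],[-16,0,0],[-16,0,0]],"dr":[[0,0,0],[0,0,0],[0,0,0],[0,0,0],[0,0,0],[0,0,0],[0,0,0],[0,0,0],[0,0,0],[0,0,0]]}' -0.25; python3 - <<'E'
from h import *
st(); ridge(.05,.066); go([.489,.325,.2],down(np.radians(3)))
d=shot('top');c=cloud(d);p=d['pixels'];z=c[...,2];w=(z>.053)&(z<.07)&(p.min(-1)>130);w[:200]=0;w[275:]=0;w[:,:105]=0;w[:,265:]=0
n,l,s,_=cv2.connectedComponentsWithStats(w.astype(np.uint8))
for i in range(1,n):
    if s[i,4]>15: print(s[i],cv2.minAreaRect(c[l==i][:,:2].astype(np.float32)))
E
```

```text
clock: 29.15
position: [0.4514, -0.2968, 0.036]
ee_rot: [-0.027, 0.708, -0.029, -0.706]
contact_force: [0.2, 0.0, -0.5]
width: 0.0129
t 29.15 P [ 0.4514 -0.2968  0.036 ] F [ 0.2  0.  -0.5] w 0.012874815257453274
[[ 0.003 -0.08  -0.997]
 [-0.003 -0.997  0.08 ]
 [-1.     0.002 -0.003]]
clock: 30.15
position: [0.4535, -0.2987, 0.2024]
ee_rot: [-0.025, 0.711, -0.032, -0.702]
contact_force: [0.3, -0.5, -0.4]
width: 0.0317
t 30.15 P [ 0.4535 -0.2987  0.2024] F [ 0.3 -0.5 -0.4] w 0.03168275242540826
[[ 0.012 -0.08  -0.997]
 [-0.01  -0.997  0.08 ]
 [-1.     0.009 -0.013]]
px [110 142  31  41 270] c 0.4813 -0.1832 size 0.0388 0.025 yaw -42.6 z 0.0504
px [244 151  15  63 923] c 0.4516 -0.2972 size 0.0597 0.0133 yaw -4.5 z 0.0578
px [332 151  19  62 933] c 0.4456 -0.3818 size 0.0591 0.0143 yaw -4.5 z 0.058
delta cm [ -0.46 -62.34   1.29] dr [-0.132 -0.008 -0.007] ang 7.6
[132 230   6  24 124] ((0.4876820147037506, 0.3260878324508667), (0.0595109649002552, 0.014801397919654846), 1.5973591804504395)
```

Both boxes are placed flat. Next is the third.

```bash
python3 -m creep '{"delta_pos":[[0,-4,0],[0,-8.5,0],[0,-13,0],[0,-17.5,0],[0,-22,0],[0,-26.5,0],[0,-31,0],[0,-35.5,0],[0,-40,0],[0,-44.5,0]],"dr":[[0,0,0],[-0.02,0,0],[-0.04,0,0],[-0.06,0,0],[-0.08,0,0],[-0.1,0,0],[-0.12,0,0],[-0.13,0,0],[-0.13,0,0],[-0.13,0,0]]}';python3 -m creep '{"delta_pos":[[0,-4,0],[0,-8,0.4],[1,-12,0.8],[3,-15.5,1.1],[5,-17.9,1.3],[5.5,-17.9,1.3],[5.5,-17.9,1.3],[5.5,-17.9,1.3]],"dr":[[0,0,0],[0,0,0],[0,0,0],[0,0,0],[0,0,0],[0,0,0],[0,0,0],[0,0,0]]}';python3 - <<'E'
from h import *
st(); ridge(); go([.489,.325,.037],down(np.radians(2.8)))
E
```

```text
clock: 31.25
position: [0.4847, 0.149, 0.1932]
ee_rot: [-0.019, -0.706, -0.017, 0.708]
contact_force: [1.3, -0.2, 0.0]
width: 0.0319
clock: 32.05
position: [0.4643, 0.3243, 0.1392]
ee_rot: [0.018, 0.707, 0.016, -0.707]
contact_force: [0.4, 0.1, -0.0]
width: 0.0322
t 32.05 P [0.4643 0.3243 0.1392] F [ 0.4  0.1 -0. ] w 0.03217488646571239
[[ 0.001  0.049 -0.999]
 [-0.003 -0.999 -0.049]
 [-1.     0.003 -0.001]]
px [ 245  124   21   83 1664] c 0.4902 0.3242 size 0.0592 0.014 yaw 3.4 z 0.0609
delta cm [10.29  0.03 -2.4 ] dr [-0.    -0.002 -0.002] ang 0.2
```

```bash
python3 -m creep '{"delta_pos":[[0,0.1,-1.5],[1,0.1,-2.45],[3,0.1,-2.45],[5,0.1,-2.45],[7,0.1,-2.45],[9,0.1,-2.45],[10.2,0.1,-2.45],[10.2,0.1,-2.45],[10.2,0.1,-2.45]],"dr":[[0,0,0],[0,0,0],[0,0,0],[0,0,0],[0,0,0],[0,0,0],[0,0,0],[0,0,0],[0,0,0]]}';python3 -m creep '{"delta_pos":[[0,0,0],[0,0,0],[0,0,0],[0,0,0],[0,0,0],[0,0,0]],"dr":[[0,0,0],[0,0,0],[0,0,0],[0,0,0],[0,0,0],[0,0,0]]}' -1 60; python3 -m creep '{"delta_pos":[[-2,0,0],[-5,0,0],[-9,0,0],[-13,0,0],[-16.5,0,0],[-16.5,0,0]],"dr":[[0,0,0],[0,0,0],[0,0,0],[0,0,0],[0,0,0],[0,0,0]]}';python3 - <<'E'
from h import *
TC[1]-=.002
st(); go(slot(.05,0,.2),down(TY));print(slot(.05,0,.2))
E
```

```text
clock: 33.0
position: [0.4898, 0.3254, 0.0377]
ee_rot: [0.018, 0.708, 0.017, -0.706]
contact_force: [0.1, -0.1, -0.3]
width: 0.032
clock: 33.6
position: [0.4899, 0.3257, 0.0386]
ee_rot: [0.018, 0.708, 0.017, -0.705]
contact_force: [1.1, -1.2, 6.5]
width: 0.0124
clock: 34.2
position: [0.491, 0.3273, 0.2077]
ee_rot: [0.017, 0.711, 0.019, -0.703]
contact_force: [0.9, 0.5, -0.7]
width: 0.0128
t 34.2 P [0.491  0.3273 0.2077] F [ 0.9  0.5 -0.7] w 0.012799734141357209
[[ 0.01   0.05  -0.999]
 [ 0.003 -0.999 -0.05 ]
 [-1.    -0.003 -0.01 ]]
delta cm [ 0.61 67.43 -2.2 ] dr [ 0.13  -0.01   0.003] ang 7.5
[ 0.54683894 -0.34500995  0.2       ]
```

```bash
python3 -m creep '{"delta_pos":[[0,3,1],[0,7.5,2],[0,12,3],[0,16.5,3],[0,21,3],[0,25.5,3],[0,30,3],[0,34.5,3],[0,39,3],[0,43.5,3]],"dr":[[0,0,0],[0.02,0,0],[0.04,0,0],[0.06,0,0],[0.08,0,0],[0.1,0,0],[0.12,0,0],[0.13,-0.01,0],[0.13,-0.01,0],[0.13,-0.01,0]]}';python3 -m creep '{"delta_pos":[[0,4.5,0],[0,9,0],[0,13.5,0],[0,18,-1],[0,21,-3],[0,23.8,-5],[2,23.8,-5],[4,23.8,-5],[4,23.8,-5],[4,23.8,-5]],"dr":[[0,0,0],[0,0,0],[0,0,0],[0,0,0],[0,0,0],[0,0,0],[0,0,0],[0,0,0],[0,0,0],[0,0,0]]}'; python3 - <<'E'
from h import *
TC[1]-=.002
st(); go(slot(.05,0,.035),down(TY)); shot('wrist','w7.png')
E
```

```text
clock: 35.2
position: [0.4793, -0.1114, 0.2018]
ee_rot: [0.028, -0.703, 0.028, 0.71]
contact_force: [0.9, -0.2, -2.0]
width: 0.0128
clock: 36.2
position: [0.5103, -0.3508, 0.1622]
ee_rot: [0.028, -0.703, 0.028, 0.71]
contact_force: [-0.1, 0.1, -0.9]
width: 0.0129
t 36.2 P [ 0.5103 -0.3508  0.1622] F [-0.1  0.1 -0.9] w 0.012872148587389524
[[-0.011 -0.08  -0.997]
 [ 0.001 -0.997  0.08 ]
 [-1.     0.     0.011]]
delta cm [12.68 -0.87 -3.73] dr [ 0.     0.011 -0.   ] ang 0.6
```

View pics/w7.png

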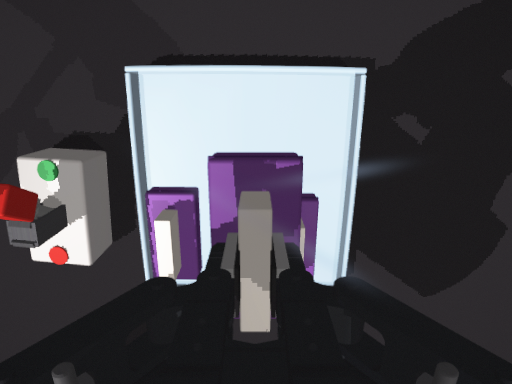

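The third box is above the tote, with the two placed boxes at (175,235) and (310,235) and the far half free. I'll shift forward and lower.

```bash
python3 -m creep '{"delta_pos":[[0,-0.4,-2],[1,-0.85,-4],[3,-0.85,-4],[5,-0.85,-4],[7,-0.85,-4],[9,-0.85,-4],[10.5,-0.85,-4],[11.8,-0.85,-4],[12.6,-0.85,-4],[12.6,-0.85,-4]],"dr":[[0,0.01,0],[0,0.01,0],[0,0.01,0],[0,0.01,0],[0,0.01,0],[0,0.01,0],[0,0.01,0],[0,0.01,0],[0,0.01,0],[0,0.01,0]]}';python3 -c "
from h import *
st()"
```

```text
clock: 37.25
position: [0.5512, -0.3464, 0.0365]
ee_rot: [-0.027, 0.707, -0.029, -0.706]
contact_force: [-0.4, -0.2, -0.5]
width: 0.0128
t 37.25 P [ 0.5512 -0.3464  0.0365] F [-0.4 -0.2 -0.5] w 0.012848413371616338
[[ 0.002 -0.079 -0.997]
 [-0.002 -0.997  0.079]
 [-1.     0.002 -0.002]]
```

```bash
python3 -m creep '{"delta_pos":[[0.1,0,0],[0.1,0,0],[0.1,0,0],[0.1,0,0],[-1,0,0],[-4,0,0],[-8,0,0],[-12,0,0],[-16,0,0],[-18,0,0]],"dr":[[0,0,0],[0,0,0],[0,0,0],[0,0,0],[0,0,0],[0,0,0],[0,0,0],[0,0,0],[0,0,0],[0,0,0]]}' -0.25; python3 -m creep '{"delta_pos":[[0,0,4],[0,0,8],[0,0,12],[0,0,16],[0,0,20],[0,0,23],[0,0,23],[0,0,23]],"dr":[[0,0,0],[0,0,0],[0,0,0],[0,0,0],[0,0,0],[0,0,0],[0,0,0],[0,0,0]]}'; python3 - <<'E'
from h import *
st(); d=shot('top'); cv2.imwrite('pics/t2.png',cv2.resize(d['pixels'][100:290,100:440],None,fx=2.3,fy=2.3,interpolation=cv2.INTER_CUBIC)); shot('scene','s3.png')
c=cloud(d);p=d['pixels'];z=c[...,2];w=(z>.05)&(z<.066)&(p.min(-1)>130);w[:185]=0;w[285:]=0;w[:,:105]=0
n,l,s,_=cv2.connectedComponentsWithStats(w.astype(np.uint8))
for i in range(1,n):
    if s[i,4]>30: print(s[i],cv2.minAreaRect(c[l==i][:,:2].astype(np.float32)),np.median(c[l==i][:,2]))
E
```

```text
clock: 38.25
position: [0.5514, -0.347, 0.2227]
ee_rot: [-0.026, 0.709, -0.031, -0.704]
contact_force: [0.4, 0.1, -0.5]
width: 0.0318
clock: 39.05
position: [0.3209, -0.328, 0.2178]
ee_rot: [-0.027, 0.708, -0.03, -0.705]
contact_force: [-0.5, 0.3, 0.3]
width: 0.0317
t 39.05 P [ 0.3209 -0.328   0.2178] F [-0.5  0.3  0.3] w 0.031726069605924744
[[ 0.004 -0.081 -0.997]
 [-0.004 -0.997  0.081]
 [-1.     0.004 -0.004]]
[388 204   7  24 133] ((0.5491477847099304, -0.34266212582588196), (0.016658898442983627, 0.06042507663369179), 87.95344543457031) 0.05757472824804498
[315 216  10  17  57] ((0.5283812880516052, -0.15281641483306885), (0.017409633845090866, 0.043895527720451355), 67.46576690673828) 0.05140607819228116
[314 233  22  14  78] ((0.4813034236431122, -0.1629045605659485), (0.0491437129676342, 0.03620217740535736), 59.503841400146484) 0.05167181105349672
[360 239   7  24 121] ((0.45874130725860596, -0.2647427022457123), (0.01424508448690176, 0.05952834710478783), 85.34598541259766) 0.057599561429775493
[324 245  12  11  43] ((0.46047845482826233, -0.17773006856441498), (0.03001171536743641, 0.024072803556919098), 82.23521423339844) 0.05128876203079677
[404 245   6  23 109] ((0.4431374967098236, -0.3783544898033142), (0.012977971695363522, 0.057513438165187836), 85.12258911132812) 0.05740575076338324
```

View pics/t2.png

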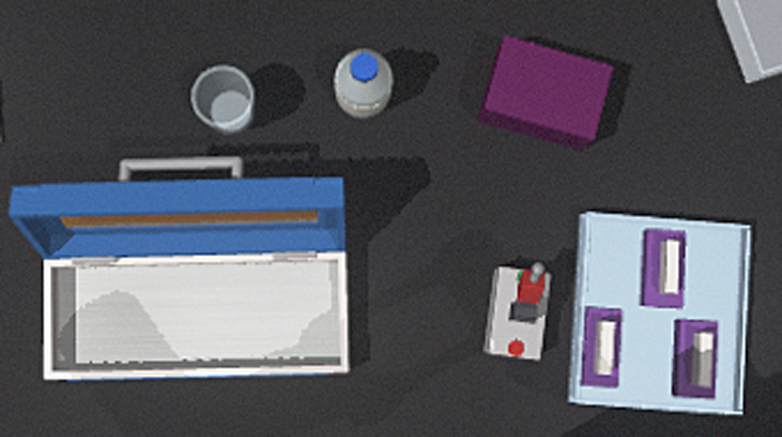

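The chest is empty, the lid is open and the switch is OFF. The bystanders look untouched. The left box in the tote (crop (602,347)) has been knocked against the wall since I placed it. I'll check that it still lies flat.

```bash
python3 - <<'E'
from h import *
d=shot('top');c=cloud(d);p=d['pixels'].astype(int);z=c[...,2]
for n,(u0,u1,v0,v1) in dict(far=(378,400,198,235),left=(352,372,232,270),right=(392,414,236,274)).items():
    s=np.zeros(z.shape,bool);s[v0:v1,u0:u1]=1
    v=s&(p[...,1]<90)&(p[...,2]>60)&(z>.02)&(z<.045); q=c[v]
    A=np.c_[q[:,:2]-q[:,:2].mean(0),np.ones(len(q))]; co=np.linalg.lstsq(A,q[:,2],rcond=None)[0]
    w=s&(z>.05)&(z<.066); k=c[w];B=np.c_[k[:,:2]-k[:,:2].mean(0),np.ones(len(k))];cb=np.linalg.lstsq(B,k[:,2],rcond=None)[0]
    print(n,len(q),'violet slope',co.round(3),'ridge',cb.round(3),len(k),k[:,:2].mean(0))
E
```

```text
far 300 violet slope [-0.004 -0.019  0.03 ] ridge [-0.026 -0.092  0.057] 140 [ 0.54888712 -0.34310258]
left 297 violet slope [0.007 0.023 0.03 ] ridge [-0.031 -0.147  0.057] 124 [ 0.45806863 -0.26489377]
right 324 violet slope [-0.018 -0.036  0.03 ] ridge [-0.001 -0.052  0.057] 124 [ 0.44298049 -0.37794127]
```

View pics/s3.png

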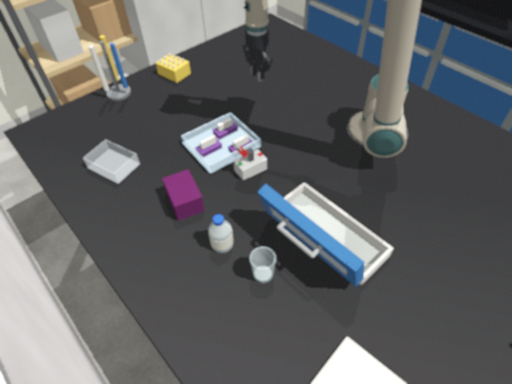

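All three boxes are flat: violet tops at 0.030 m with no meaningful tilt. The scene view shows the lid leaning back, the chest empty, the bystanders upright and the gripper clear. I'm handing in.

```bash
python3 -c "
from rig import manip
print(manip.sign_off())"
```

```text
the job is handed in; nothing more can be done
None
```

The job is done and handed in at about 39 s on the robot's clock. The lamp was switched off and locked first, then the lid was swung back to stay open. All three slide boxes that were in the chest are now in the tote.

What the last checks showed:
- **Lamp:** the lever leans to the green side. The depth check after the flip put the collar's top 76 mm from the hinge, which means it is fully down and locked.
- **Lid and chest:** the lid leans back open by itself and the chest is empty.
- **Boxes:** all three have their tops at 30 mm and ridge tops at about 57.5 mm, as expected for boxes lying flat on the tote floor with ridges up. None showed meaningful tilt.
- **Bystanders:** the carton, bottle and beaker look untouched; I judged this by eye in the pictures and did not measure them.

One check disagreed: after I had placed it, the second box moved about 3 cm toward the tote's side wall, probably the knock you warned about. It still reads flat on the floor with its ridge up, so I left it there.

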